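Close a film developing tank with the ratchet lid press

ROBOT

A 6-joint arm with a two-finger parallel gripper is mounted at the origin on the work surface. World frame = base frame: x ahead of the robot, y to its left, z up, the work surface at z = 0. Lengths are in mm, angles in degrees, forces in N, time in s.
With the tool pointing down it reaches from about 425 to 1125 mm from the base axis. Payload 14.9 kg.
Tool frame: the origin (TCP) lies midway between the tips of the shut fingers; the grasp point (between the pads) lies 19 mm behind it; x points along the fingers, y is the direction in which the jaws open and shut, and the axes are right-handed (so a half turn about x gives the same grasp; the last joint's range is limited). The gripper opens to 91 mm and grips with 3 to 60 N. Pads are 32 mm wide; open, the fingers measure 118 mm over their backs; the gripper's body (76 mm by 178 mm) begins 60 mm behind the grasp point.
Start: joints at [71.087, 21.709, 99.362, -0, 58.929, -1.908], TCP at [204.73, 669.405, 213.932] pointing down, gripper open.
Joint ranges: [-158.91, 158.91], [-42.39, 125.64], [0.06, 152.35], [-60.88, 240.88], [17.5, 164.5], [-176.32, 176.32]. Speed limits (degrees/s): [108.29, 108.29, 136.94, 180, 180, 180].

INTERFACE

Orientations are given as [roll, pitch, yaw] about the fixed x, y, z axes, in that order (R = Rz(yaw) Ry(pitch) Rx(roll)).
In Python, from bench import readout, imaging, manip gives the robot as it stands.
- The arm moves only by the shell command python3 -m pendant 'ROWS'. ROWS is JSON, a list of rows, each a list of 7 numbers: the shift along the world's x, y, z normalised to -1 to 1, where 1 is 0.02 m, then the turn, a rotation vector about the world's x, y, z normalised to -1 to 1, where 1 is 0.12 rad, then the gripper's target within -1 to 1 (fully open at 1, half-way at 0, shut at -1). In form: [[dx, dy, dz, ax, ay, az, gripper], ...]. A call has 1 to 12 rows; each row shifts and turns the commanded pose from where the row before left it; what a row does not reach is not made up. A row lasts 1/8 s, in which the tool goes at most 62.5 mm and 10.7 degrees, less where a joint would pass 70% of its speed; a pose out of reach is approached as far as the arm can. A call with a number of a shift or a turn outside -1 to 1 is refused whole. A call with a gripper value outside its range is refused whole. The fingers move at their own pace and stop on an object; the grip force is fixed at half the most. Time passes only in rows, so rows that do not move let the fingers close. It gives the time, the measured TCP pose, the force and the opening at its end, in the units of the state.
- readout.read_state(): the state, without advancing time (a new reading comes with each control period).
- imaging.snapshot(name): name is "scene" or "top"; returns a dict with "color" (400x640x3 uint8, red, green, blue), "mtx" (3x3 intrinsics, pixels), "dist" ([k1, k2, p1, p2, k3] as OpenCV has them; the pictures are not rectified), "eye" and "orientation" of the camera in the world. Camera axes: x right, y down, z forward; pixel columns grow to the right and rows downward; lengths in mm; the calibration is good to about 2 mm. A picture is of the moment at which its call begins. There is no depth.
- manip.close_job(): hands the job in, once; it reports no verdict.
The state is a dict: "clock": time; "joints": joint angles; "joint_vel": joint speeds; "tau": joint torques, N m; "eef_pos": TCP position; "orientation": TCP orientation; "ft_force": force on the tool from outside, world axes, zero at the start; "moment": the same for the moment, N m; "opening": opening from 0.0 (shut) to 1.0 (fully open).
Only numpy, scipy, OpenCV 4.12 (cv2) and the standard library are available. Lean on these libraries where they do the work, as an engineer would, in place of code of your own. Each camera call takes 0.05 s, during which the arm holds its last target. There are 200 camera calls.

TASK

The lid of the film developing tank still stands proud of its rim. Press the pawl of the lid press free of its teeth by its thumb tab, leaving it there, then push the press's raised arm down by its paddle until the tank's lid is fully home. Only push, with the fingertips: the tank stays standing in its collar, and the bottle, beaker, reel and canister around the press stay where they are.

Things in the scene. Friction and masses are not known exactly. Their poses are not given: they have to be found in the camera images.
- press: Lid press, fixed to the table: grey base 150 x 310 x 12 mm. Origin on the table, below the centre of the tank's collar; z up; the arm runs along the press's +y from a hinge at y = -130 mm, z = 135 mm, whose axis is along x. Beside the hinge, on the press's +x side, a steel disc turns with the arm, with three ratchet teeth reaching 60 mm from the hinge; its top is at z = 181 mm.
- press_arm (a joint): Elevation of the arm above level, rad: 0 is level (fully down, lid home), it starts at 0.46 to 0.74. Stiff hinge: the arm stays where it is left, pushing it down at the paddle takes about 3 N, up to about 10 N once its rubber roller presses on the lid (below about 0.08 rad). While the pawl is engaged, its teeth stop the arm at about 0.43 rad.
- press_hinge (a point): Centre of the arm's hinge (at x = 0, y = -130 mm, z = 135 mm in the press's frame). The arm is a bar 26 mm wide and 18 mm high from the hinge.
- paddle_top (a point): Centre of the top face of the black paddle at the arm's free end (44 mm wide, 60 mm long along the arm, 16 mm thick); 255 mm along the arm from the hinge and 8 mm above the arm's centre line. The point turns with the arm; its z is normal to the top face.
- pawl (a joint): Rotation of the pawl, rad: 0 engaged (the start), 0.36 fully pressed against its stop. Its nose is clear of the teeth above about 0.17; press it well past that, 0.25 or more. About 5 N on the tab turns it; it has no return spring and stays where it is left.
- tab_top (a point): Centre of the top face of the pawl's thumb tab, a black plate 34 mm (press x) by 36 mm (press y) by 7 mm, at the end of the press beyond the hinge, away from the paddle; at x = 43 mm, y = -252 mm, z = 123 mm in the press's frame when engaged. It turns about an axis along the press's x through y = -183 mm, z = 80 mm, so that the tab goes down about 27 mm and 11 mm further outward (press -y) when fully pressed.
- tank: Black developing tank with a red rim, 84 mm across (100 mm at the rim), 100 mm high to the rim, loose but standing in the press's collar (12 mm high, 3 mm play). Origin at the centre of its underside, 12 mm above the table.
- lid (a joint): How far the tank's lid is pressed in, m: 0 standing 10 mm proud, 0.010 fully home. A stiff push fit of about 9 N; it stays where it is left.
- lid_top (a point): Centre of the lid's top face; the lid is a black disc 88 mm across and 6 mm thick, its top 128 mm above the table when proud and 118 mm when home.
- bottle: Square black bottle with a red cap, 60 x 60 x 138 mm, loose; origin under its centre.
- beaker: Clear plastic beaker, 76 mm across, 90 mm high, loose; origin under its centre.
- reel: White film reel lying flat, 66 mm across, 40 mm high, loose; origin under its centre.
- canister: Black film canister with grey cap, 34 mm across, 50 mm high, loose; origin under its centre.
Not all that is in view belongs to the job. What is shaped like the tank but yellow is not meant.

How it is judged (in metres and radians):
On the way, in this order (a step that is already met when the one before it is completed fails the run):
1. the pawl is pressed free while the arm is still up (value of joint pawl above 0.2 rad and value of joint press_arm above 0.38 rad), for 0.2 s.
2. the arm is down and the lid home (value of joint press_arm below 0.03 rad and value of joint lid above 0.0085 m), for 0.2 s.
At the end, for the whole second after the job is handed in: The pawl is still free (joint above 0.2 rad), the arm is down (below 0.03 rad), the lid is home (pressed in more than 8.5 of 10 mm) and the tank stands at rest in its collar (all of step 2 and value of joint pawl above 0.2 rad and z of tank in the frame of press below 0.015 m and angle between tank's own z axis and vertical below 0.05 rad and linear speed of tank below 0.01 m/s); the robot touches nothing.
It fails at once if the arm is forced down past the engaged teeth (value of joint press_arm below 0.3 rad and value of joint pawl below 0.12 rad).
It fails at once if the tank is lifted or tipped out of its collar (distance of tank from where it was at the start of the episode above 0.012 m or angle between tank's own z axis and vertical above 0.15 rad).
It fails at once if the bottle, beaker, reel or canister is lifted, tipped or pushed away (distance of any of bottle, beaker, reel, canister from where it was at the start of the episode above 0.025 m or angle between any of bottle, beaker, reel, canister's own z axis and vertical above 0.4 rad).
It also fails if it takes over 59 s, if anything falls off the work surface, if the arm or the gripper's body presses on something with over 40 N, if the wrist force passes 120 N, or if a joint passes its speed limit or range.

## Working session

There is one attempt and no reset: what is moved stays moved. The work goes in short steps, Python scripts to look and compute and a shell command to move; the robot and the scene stay as the last step left them, time stands still between calls to the robot, and variables do not carry over. Pictures are saved under pics/ and viewed, on a budget of 10 in all, crops included, one or two more only if the job needs it, and the job is handed in when it is done.

```bash
mkdir -p pics; ls; python3 - <<'E'
from bench import readout, imaging
import cv2,numpy as np
print(readout.read_state())
for n in("scene","top"):
    s=imaging.snapshot(n); cv2.imwrite(f"pics/{n}0.png",s["color"][:,:,::-1]); np.save(f"pics/{n}0.npy",s,allow_pickle=True)
    print(n,s["mtx"],s["dist"],s["eye"],s["orientation"])
E
```

```text
pics
{'clock': 0.0, 'joints': array([ 7.10884775e+01,  2.17381296e+01,  9.93944739e+01, -3.18485338e-03,
        5.89270367e+01, -1.90858344e+00]), 'joint_vel': array([ 0.00733593,  0.04757883,  0.01407171, -0.05418758,  0.07198266,
        0.01811675]), 'tau': array([ 3.40494757e-03, -7.63696647e+01, -4.34391582e+01,  6.50965422e-02,
        4.22094972e-02, -4.38865823e-05]), 'eef_pos': array([204.59718045, 669.03774946, 213.30276281]), 'orientation': array([ -89.29142347,   89.94029743, -106.29271733]), 'ft_force': array([-0.61206779,  0.08794376,  1.02565977]), 'moment': array([-0.03531589, -0.02140649,  0.03920786]), 'opening': 1.0003846412637398}
scene [[439.53469994   0.         310.87890404]
 [  0.         439.53469994 204.00452362]
 [  0.           0.           1.        ]] [-0.03817679  0.          0.          0.          0.        ] [ 856.27849445 -555.9005982   812.91168476] [-1.37467018e+02  4.76458344e-02  3.03222192e+01]
top [[515.56463068   0.         322.38372662]
 [  0.         515.56463068 206.84914476]
 [  0.           0.           1.        ]] [0.0332007 0.        0.        0.        0.       ] [ 427.92337217   11.89289176 1314.87448041] [-175.58604451    1.07379007  -88.4390912 ]
```

View pics/scene0.png

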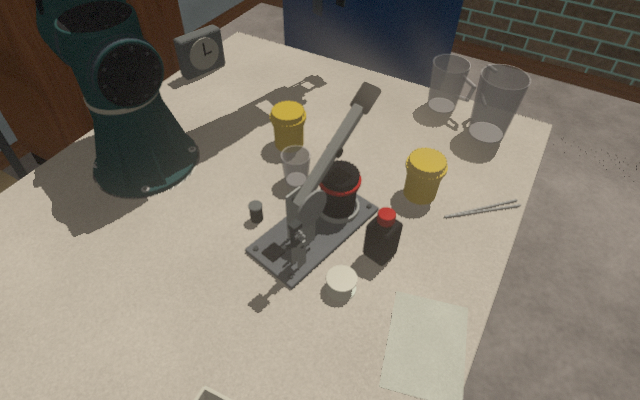

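View pics/top0.png

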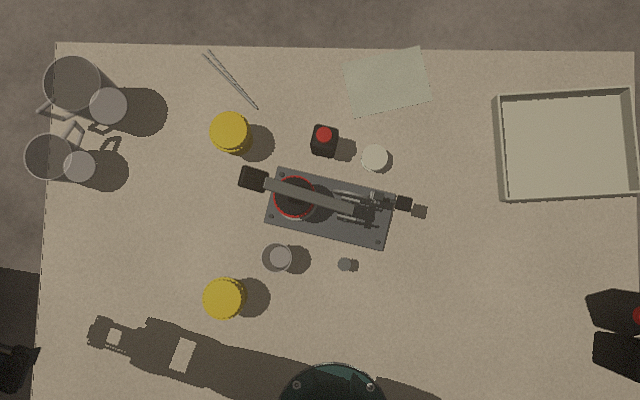

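The views show the press near (330,208) in the top picture, with the tab at about (404,203), the paddle at (252,177) and the red rim at (295,198). Next I take close crops of both views.

```bash
cat > h.py <<'E'
import numpy as np,cv2
from scipy.spatial.transform import Rotation as R
def load(n): return np.load(f"pics/{n}.npy",allow_pickle=True).item()
def Rc(s): return R.from_euler("xyz",s["orientation"],degrees=True).as_matrix()
def ray(s,p):
    u=cv2.undistortPoints(np.array([[p]],float),s["mtx"],s["dist"])[0,0]
    return np.array(s["eye"]),Rc(s)@np.array([u[0],u[1],1])
def onz(s,p,z):
    e,d=ray(s,p); return e+d*(z-e[2])/d[2]
def proj(s,P):
    M=Rc(s).T
    return cv2.projectPoints(np.atleast_2d(np.array(P,float)),cv2.Rodrigues(M)[0],-M@np.array(s["eye"]),s["mtx"],s["dist"])[0][:,0]
E
python3 - <<'E'
from h import *
s=load("top0");t=load("scene0")
a=s["color"][150:270,230:430,::-1]; b=t["color"][75:290,225:425,::-1]
a=cv2.resize(a,None,fx=4,fy=4,interpolation=cv2.INTER_CUBIC)
cv2.imwrite("pics/c1.png",cv2.convertScaleAbs(a,alpha=1.6))
b=cv2.resize(b,None,fx=2.75,fy=2.75,interpolation=cv2.INTER_CUBIC);cv2.imwrite("pics/c2.png",cv2.convertScaleAbs(b,alpha=1.6))
for n,q in(("top",s),("scene",t)):
    c=q["color"].astype(int); m=((c[...,0]>70)&(c[...,0]>2*c[...,1])&(c[...,0]>2*c[...,2])).astype(np.uint8)
    k,l,st,ce=cv2.connectedComponentsWithStats(m)
    for i in range(1,k):
        if st[i,4]>15: print(n,st[i],ce[i])
E
```

```text
top [316 127  16  15 195] [323.48717949 134.14871795]
top [281 176  28   7  49] [295.10204082 177.7755102 ]
top [273 192  31  26  91] [284.13186813 209.23076923]
top [633 307   7  18 101] [636.43564356 315.08910891]
scene [335 177  26  19  89] [351.11235955 188.43820225]
scene [378 208  18  13 185] [386.57297297 213.87027027]
```

View pics/c1.png

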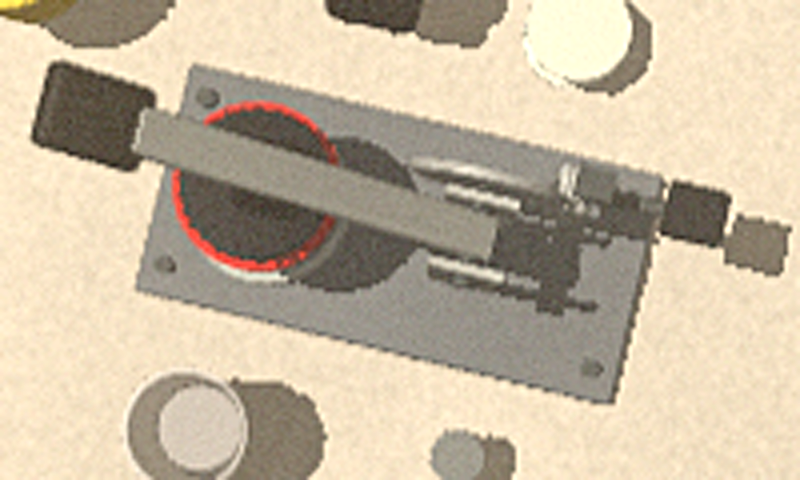

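View pics/c2.png

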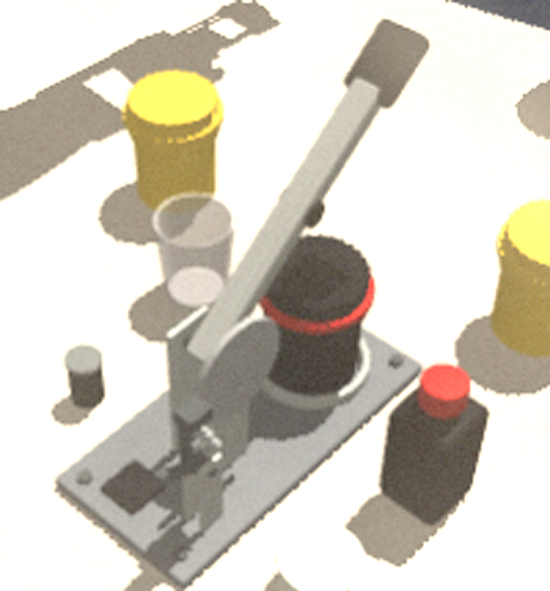

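```bash
python3 - <<'E'
from h import *
s=load("top0");t=load("scene0")
c=s["color"].astype(int); m=((c[...,0]>70)&(c[...,0]>2*c[...,1])&(c[...,0]>2*c[...,2]))
ys,xs=np.nonzero(m); k=(ys>160)&(ys<225)&(xs<320)
P=np.array([onz(s,(x,y),112)[:2] for x,y in zip(xs[k],ys[k])])
A=np.c_[2*P,np.ones(len(P))]; q=np.linalg.lstsq(A,(P**2).sum(1),rcond=None)[0]; C=q[:2]
print("rim",C,np.sqrt(q[2]+C@C))
f=lambda x,y:(230+(x+.5)/4-.5,150+(y+.5)/4-.5); g=lambda x,y:(225+(x+.5)/2.75-.5,75+(y+.5)/2.75-.5)
K=np.array([onz(s,f(*p),12)[:2] for p in((192,66),(664,176),(614,404),(137,290))])
print("plate",K,K.mean(0))
for d in (K[0]-K[1],K[3]-K[2]): print(np.degrees(np.arctan2(d[1],d[0])),np.linalg.norm(d))
def tri(p,q):
    (e1,d1),(e2,d2)=ray(s,p),ray(t,q); d1/=np.linalg.norm(d1);d2/=np.linalg.norm(d2)
    u=np.linalg.lstsq(np.c_[d1,-d2],e2-e1,rcond=None)[0]; a,b=e1+d1*u[0],e2+d2*u[1]; return (a+b)/2,np.linalg.norm(a-b)
T=onz(s,f(697,213),123); print("tab",T,tri(f(697,213),g(134,486)))
d=T[:2]-C; print("yaw from tab",np.degrees(np.arctan2(d[1],d[0])-np.arctan2(-252,43)),np.linalg.norm(d),np.hypot(252,43))
yaw=np.arctan2(*( (K[0]-K[1]+K[3]-K[2])[::-1]))-np.pi/2
Rz=lambda v:C+np.array([[np.cos(yaw),-np.sin(yaw)],[np.sin(yaw),np.cos(yaw)]])@np.array(v)
print("yaw",np.degrees(yaw),"plate centre in press",np.array([[np.cos(yaw),np.sin(yaw)],[-np.sin(yaw),np.cos(yaw)]])@(K.mean(0)-C))
print("tab pred",Rz((43,-252)),"hinge",Rz((0,-130)))
for e in np.arange(.46,.75,.04):
    def pt(r,n,x=0): 
        y=-130+r*np.cos(e)-n*np.sin(e); z=135+r*np.sin(e)+n*np.cos(e); return [*Rz((x,y)),z]
    W=[pt(255,8),pt(285,8,22),pt(285,8,-22)]
    a=(proj(s,W)-[230,150])*4;b=(proj(t,W)-[225,75])*2.75
    print(round(e,2),np.round(W[0]),a.round().tolist(),b.round().tolist())
E
```

```text
rim [544.08724029 104.59801185] 47.46878881885176
plate [[ 629.12431929  156.16400492]
 [ 566.1564803  -145.42616865]
 [ 421.52462294 -116.47321005]
 [ 485.18225673  186.19542785]] [525.49691981  20.11501352]
78.20685028007962 308.0934623510218
78.12259544159761 309.2904762638886
tab [ 533.3692493  -151.36858839  123.        ] (array([ 534.0642396 , -151.7719933 ,  118.42263971]), np.float64(0.732359673912963))
yaw from tab -12.081121542519861 256.19089713095366 255.64232826353307
yaw -11.835358817858994 plate centre in press [ -0.86763756 -86.49985103]
tab pred [ 534.48787841 -150.86402496] hinge [517.42422741 -22.63831843]
0.46 [564. 198. 255.] [[57.0, 115.0], [12.0, 58.0], [-9.0, 141.0]] [[399.0, 87.0], [444.0, 69.0], [399.0, 47.0]]
0.5 [563. 193. 264.] [[64.0, 115.0], [19.0, 57.0], [-2.0, 141.0]] [[396.0, 80.0], [441.0, 61.0], [396.0, 40.0]]
0.54 [561. 187. 273.] [[71.0, 115.0], [27.0, 57.0], [6.0, 141.0]] [[393.0, 73.0], [438.0, 53.0], [392.0, 32.0]]
0.58 [560. 182. 281.] [[79.0, 115.0], [36.0, 57.0], [14.0, 142.0]] [[389.0, 67.0], [435.0, 46.0], [388.0, 25.0]]
0.62 [559. 176. 290.] [[88.0, 116.0], [46.0, 57.0], [24.0, 143.0]] [[386.0, 61.0], [431.0, 39.0], [384.0, 18.0]]
0.66 [558. 170. 298.] [[98.0, 117.0], [56.0, 57.0], [34.0, 144.0]] [[381.0, 56.0], [427.0, 33.0], [379.0, 11.0]]
0.7 [556. 163. 305.] [[109.0, 118.0], [68.0, 58.0], [46.0, 146.0]] [[377.0, 51.0], [422.0, 27.0], [374.0, 5.0]]
0.74 [555. 156. 313.] [[120.0, 119.0], [81.0, 59.0], [59.0, 147.0]] [[372.0, 46.0], [417.0, 21.0], [369.0, -1.0]]
```

```bash
python3 - <<'E'
from bench import readout
from scipy.spatial.transform import Rotation as R
print(R.from_euler("xyz",readout.read_state()["orientation"],degrees=True).as_matrix().round(3))
E
python3 -m pendant '[[0,0,1,0,0,0,-1],[0,0,1,0,0,0,-1],[0,0,1,0,0,0,-1],[0,0,1,0,0,0,-1],[0,0,1,0,0,0,-1],[0,0,1,0,0,0,-1],[0,0,1,0,0,0,-1],[0,0,1,0,0,0,-1]]'
```

```text
[[-0.     0.292  0.956]
 [-0.001  0.956 -0.292]
 [-1.    -0.001 -0.   ]]
clock: 1.1
eef_pos: [204.7, 669.4, 375.2]
orientation: [-88.8, 90.0, -105.8]
ft_force: [1.6, 0.8, -0.4]
opening: 0.153
```

```bash
python3 -m pendant '[[1,-1,0,0,0,-0.3,-1],[1,-1,0,0,0,-0.3,-1],[1,-1,0,0,0,-0.3,-1],[1,-1,0,0,0,-0.3,-1],[1,-1,0,0,0,-0.3,-1],[1,-1,0,0,0,-0.3,-1],[1,-1,0,0,0,-0.3,-1],[1,-1,0,0,0,-0.3,-1],[1,-1,0,0,0,-0.3,-1],[1,-1,0,0,0,-0.3,-1],[1,-1,0,0,0,-0.3,-1],[1,-1,0,0,0,-0.3,-1]]'
python3 -m pendant '[[0.15,-1,0,0,0,-0.3,-1],[0.15,-1,0,0,0,-0.3,-1],[0.15,-1,0,0,0,-0.3,-1],[0.15,-1,0,0,0,-0.3,-1],[0.15,-1,0,0,0,-0.3,-1],[0.15,-1,0,0,0,-0.3,-1],[0.15,-1,0,0,0,-0.3,-1],[0.15,-1,0,0,0,-0.3,-1],[0.15,-1,0,0,0,-0.3,-1],[0.15,-1,0,0,0,-0.3,-1],[0.15,-1,0,0,0,-0.3,-1],[0.15,-1,0,0,0,-0.3,-1]]'
python3 -m pendant '[[0.15,-1,0,0,0,-0.4,-1],[0.15,-1,0,0,0,-0.4,-1],[0.15,-1,0,0,0,-0.4,-1],[0.15,-1,0,0,0,-0.4,-1],[0.15,-1,0,0,0,-0.4,-1],[0.15,-1,0,0,0,-0.4,-1],[0.15,-1,0,0,0,-0.4,-1],[0.15,-1,0,0,0,-0.4,-1],[0.15,-1,0,0,0,-0.4,-1],[0.15,-1,0,0,0,-0.4,-1],[0.15,-1,0,0,0,-0.4,-1],[0.15,-1,0,0,0,-0.4,-1]]'
```

```text
clock: 2.6
eef_pos: [445.5, 427.5, 373.5]
orientation: [-88.0, 89.9, -130.0]
ft_force: [0.2, -0.0, -0.1]
opening: 0.005
clock: 4.1
eef_pos: [480.9, 188.1, 374.0]
orientation: [69.1, 90.0, 2.5]
ft_force: [0.5, -0.7, 0.9]
opening: 0.006
clock: 5.6
eef_pos: [516.5, -52.0, 373.9]
orientation: [-66.6, 90.0, -166.2]
ft_force: [0.4, 0.4, 0.0]
opening: 0.008
```

```bash
python3 -m pendant '[[0.13,-0.9,0,0,0,-0.1,-1],[0.13,-0.9,0,0,0,-0.1,-1],[0.13,-0.9,0,0,0,-0.1,-1],[0.13,-0.9,0,0,0,-0.05,-1],[0.13,-0.9,0,0,0,0,-1],[0.13,-0.9,0,0,0,0,-1],[0,0,-1,0,0,0,-1],[0,0,-1,0,0,0,-1],[0,0,-1,0,0,0,-1],[0,0,-1,0,0,0,-1],[0,0,-1,0,0,0,-1],[0,0,-1,0,0,0,-1]]'
python3 -m pendant '[[0,0,-1,0,0,0,-1],[0,0,-1,0,0,0,-1],[0,0,-1,0,0,0,-1],[0,0,-1,0,0,0,-1],[0,0,-1,0,0,0,-1],[0,0,0,0,0,0,-1]]'
python3 - <<'E'
from h import *
from bench import imaging
a=imaging.snapshot("top")["color"][150:270,350:450,::-1]; b=imaging.snapshot("scene")["color"][150:270,220:320,::-1]
cv2.imwrite("pics/c3.png",cv2.convertScaleAbs(cv2.resize(np.hstack([a,b]),None,fx=4,fy=4,interpolation=cv2.INTER_CUBIC),alpha=1.6))
E
```

```text
clock: 7.1
eef_pos: [532.3, -158.5, 252.5]
orientation: [-97.0, 90.0, 161.1]
ft_force: [0.8, -0.4, 0.1]
opening: 0.004
clock: 7.85
eef_pos: [531.4, -158.3, 152.2]
orientation: [-97.5, 89.8, 160.6]
ft_force: [0.8, -0.1, 0.8]
opening: 0.001
```

View pics/c3.png

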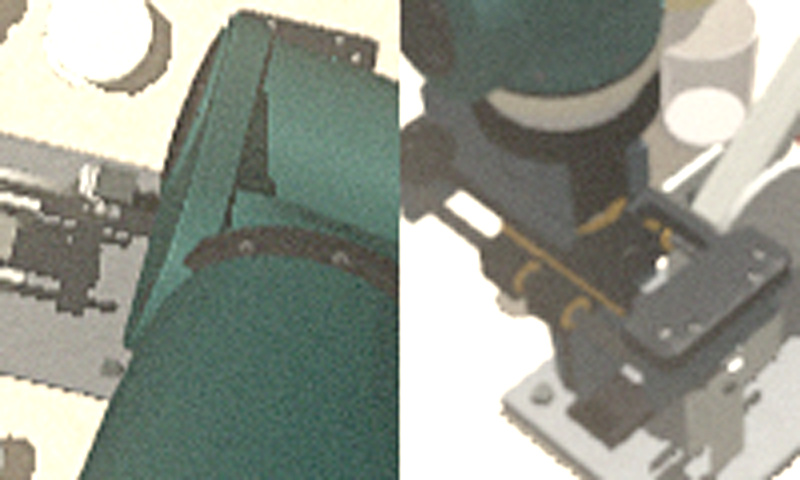

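The fingertips are over the tab at about (620,405) in the right half, and the body is clear of the disc. I'll press now.

```bash
python3 -m pendant '[[0,0,-0.5,0,0,0,-1],[0,0,-0.5,0,0,0,-1],[0,0,-0.4,0,0,0,-1],[0,0,-0.3,0,0,0,-1],[0,0,0,0,0,0,-1]]'
python3 -m pendant '[[0,-0.05,-0.2,0,0,0,-1],[0,-0.05,-0.2,0,0,0,-1],[0,-0.05,-0.2,0,0,0,-1],[0,0,0,0,0,0,-1]]'
python3 -m pendant '[[0,-0.05,-0.2,0,0,0,-1],[0,-0.05,-0.2,0,0,0,-1],[0,0,0,0,0,0,-1]]'
```

```text
clock: 8.57
eef_pos: [532.4, -158.8, 119.6]
orientation: [-19.8, 90.0, -121.7]
ft_force: [0.1, -0.3, -0.3]
opening: 0.007
clock: 9.07
eef_pos: [532.6, -162.5, 108.1]
orientation: [36.5, 89.9, -65.4]
ft_force: [-3.1, -7.1, 5.7]
opening: 0.005
clock: 9.45
eef_pos: [532.6, -164.8, 100.7]
orientation: [19.4, 89.9, -82.5]
ft_force: [-8.8, -10.0, 15.7]
opening: 0.006
```

```bash
python3 -m pendant '[[0,0,0.5,0,0,0,-1],[0,0,1,0,0,0,-1],[0,0,1,0,0,0,-1],[0,0,1,0,0,0,-1],[0,0,1,0,0,0,-1],[0,0,1,0,0,0,-1],[0,0,1,0,0,0,-1],[0,0,1,0,0,0,-1],[0,0,1,0,0,0,-1],[0,0,1,0,0,0,-1],[0,0,1,0,0,0,-1],[0,0,1,0,0,0,-1]]'
python3 -m pendant '[[0,0,1,0,0,0,-1],[0,0,1,0,0,0,-1],[0,0,1,0,0,0,-1],[0,1,0,0,0,0,-1],[0,1,0,0,0,0,-1],[0,1,0,0,0,0,-1],[0,1,0,0,0,0,-1],[0,1,0,0,0,0,-1],[0,1,0,0,0,0,-1],[0,1,0,0,0,0,-1],[0,0,0,0,0,0,-1]]'
python3 - <<'E'
from h import *
from bench import imaging
S=imaging.snapshot("top");T=imaging.snapshot("scene")
np.save("pics/top4.npy",S,allow_pickle=True);np.save("pics/scene4.npy",T,allow_pickle=True)
a=S["color"][150:270,350:450,::-1]; b=T["color"][180:300,220:320,::-1]
cv2.imwrite("pics/c4.png",cv2.convertScaleAbs(cv2.resize(np.hstack([a,b]),None,fx=4,fy=4,interpolation=cv2.INTER_CUBIC),alpha=1.6))
yaw=np.radians(-11.95);C=np.array([544.1,104.6])
for th in(0,.2,.25,.3,.36):
    c,q=np.cos(th),np.sin(th); y=-183+(-69*c-43*q); z=80+43*c-69*q
    P=[*(C+np.array([[np.cos(yaw),-np.sin(yaw)],[np.sin(yaw),np.cos(yaw)]])@[43,y]),z]
    print(th,((proj(S,P)-[350,150])*4).round(),((proj(T,P)-[220,180])*4).round()+[400,0])
E
```

```text
clock: 10.95
eef_pos: [532.3, -163.6, 331.3]
orientation: [128.8, 90.0, 26.8]
ft_force: [-0.2, 0.5, -0.4]
opening: 0.006
clock: 12.32
eef_pos: [532.3, -22.3, 389.9]
orientation: [-146.7, 90.0, 111.4]
ft_force: [-0.5, 1.3, 0.2]
opening: 0.005
0 [[215. 210.]] [[613. 279.]]
0.2 [[223. 215.]] [[605. 305.]]
0.25 [[224. 216.]] [[603. 311.]]
0.3 [[225. 217.]] [[602. 317.]]
0.36 [[226. 219.]] [[601. 324.]]
```

View pics/c4.png

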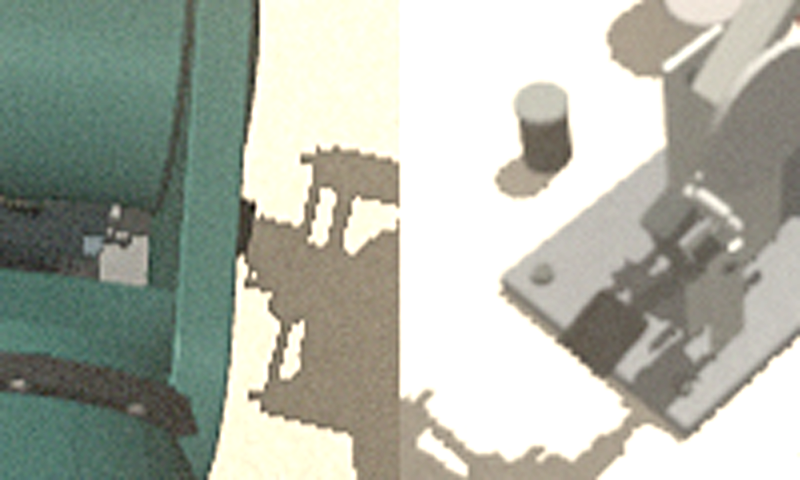

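The pawl tab sits at (605,333), which matches the fully pressed prediction of about 0.36. Now the paddle.

```bash
python3 -m pendant '[[0.13,0.96,0,0,0,0,-1],[0.13,0.96,0,0,0,0,-1],[0.13,0.96,0,0,0,0,-1],[0.13,0.96,0,0,0,0,-1],[0.13,0.96,0,0,0,0,-1],[0.13,0.96,0,0,0,0,-1],[0.13,0.96,0,0,0,0,-1],[0.13,0.96,0,0,0,0,-1],[0.13,0.96,0,0,0,0,-1],[0.13,0.96,0,0,0,0,-1],[0,0,-1,0,0,0,-1],[0,0,-1,0,0,0,-1]]'
python3 -m pendant '[[0,0,-1,0,0,0,-1],[0,0,-0.5,0,0,0,-1],[0,0,-0.25,0,0,0,-1],[0,0,0,0,0,0,-1]]'
python3 - <<'E'
from h import *
from bench import imaging
a=imaging.snapshot("top")["color"][130:250,220:320,::-1]; b=imaging.snapshot("scene")["color"][50:170,300:400,::-1]
cv2.imwrite("pics/c5.png",cv2.convertScaleAbs(cv2.resize(np.hstack([a,b]),None,fx=4,fy=4,interpolation=cv2.INTER_CUBIC),alpha=1.6))
E
```

```text
clock: 13.92
eef_pos: [557.9, 168.2, 348.0]
orientation: [-54.1, 89.9, -156.0]
ft_force: [-0.4, -0.3, -0.9]
opening: 0.001
clock: 14.42
eef_pos: [558.5, 168.3, 315.0]
orientation: [114.3, 90.0, 12.4]
ft_force: [-0.5, -0.1, 0.1]
opening: 0.0
```

View pics/c5.png

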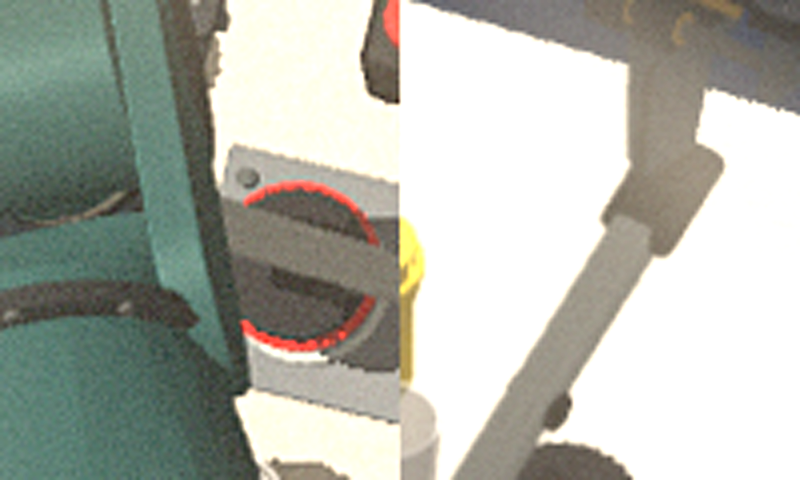

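The fingertips are centred over the paddle at about (655,160), just above it. Now I follow the arc down.

```bash
python3 -m pendant '[[0,0,-0.5,0,0,0,-1],[0,0,-0.45,0,0,0,-1],[0.06,0.3,-0.47,0,0,0,-1],[0.06,0.3,-0.47,0,0,0,-1],[0.06,0.3,-0.47,0,0,0,-1]]'
python3 -m pendant '[[0.06,0.29,-0.58,0,0,0,-1],[0.06,0.29,-0.58,0,0,0,-1],[0.05,0.23,-0.62,0,0,0,-1],[0.05,0.23,-0.62,0,0,0,-1],[0.035,0.17,-0.62,0,0,0,-1],[0.035,0.17,-0.62,0,0,0,-1]]'
python3 -m pendant '[[0.015,0.075,-0.43,0,0,0,-1],[0.015,0.075,-0.43,0,0,0,-1],[0.015,0.075,-0.43,0,0,0,-1],[0,0,0,0,0,0,-1]]'
```

```text
clock: 15.15
eef_pos: [562.0, 186.7, 266.9]
orientation: [-6.4, 90.0, -108.3]
ft_force: [1.7, -3.2, 1.8]
opening: 0.007
clock: 15.9
eef_pos: [567.8, 214.2, 194.1]
orientation: [-162.0, 90.0, 96.1]
ft_force: [1.4, -1.7, 2.9]
opening: 0.005
clock: 16.4
eef_pos: [568.1, 218.3, 168.2]
orientation: [-55.4, 89.9, -157.3]
ft_force: [-0.4, -0.1, 0.2]
opening: 0.001
```

```bash
python3 -m pendant '[[0.01,0.05,-0.4,0,0,0,-1],[0.01,0.05,-0.4,0,0,0,-1],[0,0,-0.2,0,0,0,-1]]'
python3 -m pendant '[[0,0,-0.15,0,0,0,-1],[0,0,-0.1,0,0,0,-1],[0,0,0,0,0,0,-1]]'
```

```text
clock: 16.77
eef_pos: [569.2, 220.4, 149.1]
orientation: [83.1, 90.0, -18.8]
ft_force: [-1.6, -0.3, 8.4]
opening: 0.004
clock: 17.15
eef_pos: [569.3, 220.6, 144.3]
orientation: [124.5, 90.0, 22.5]
ft_force: [-0.6, 0.8, 5.0]
opening: 0.008
```

```bash
python3 -m pendant '[[0,0,-0.1,0,0,0,-1],[0,0,-0.1,0,0,0,-1],[0,0,0,0,0,0,-1]]'
python3 -m pendant '[[0,0,-0.1,0,0,0,-1],[0,0,0,0,0,0,-1]]'
```

```text
clock: 17.52
eef_pos: [569.7, 220.9, 142.1]
orientation: [126.5, 89.9, 24.6]
ft_force: [-9.5, -1.8, 29.2]
opening: 0.006
clock: 17.77
eef_pos: [569.9, 221.0, 141.4]
orientation: [125.9, 89.9, 24.0]
ft_force: [-17.2, -3.2, 46.9]
opening: 0.008
```

It's hard against the stop at z ≈ 142. I'll retreat and check.

```bash
python3 -m pendant '[[0,0,0.5,0,0,0,-1],[0,0,1,0,0,0,-1],[0,0,1,0,0,0,-1],[0,0,1,0,0,0,-1],[0,0,1,0,0,0,-1],[0,0,1,0,0,0,-1],[0,0,1,0,0,0,-1],[0,0,1,0,0,0,-1],[-0.5,1,0,0,0,0,-1],[-0.5,1,0,0,0,0,-1],[-0.5,1,0,0,0,0,-1],[-0.5,1,0,0,0,0,-1]]'
python3 -m pendant '[[-0.5,1,0,0,0,0,-1],[-0.5,1,0,0,0,0,-1],[-0.5,1,0,0,0,0,-1],[-0.5,1,0,0,0,0,-1],[-0.5,1,0,0,0,0,-1],[-0.5,1,0,0,0,0,-1],[-0.5,1,0,0,0,0,-1],[-0.5,1,0,0,0,0,-1],[0,0,0,0,0,0,-1]]'
python3 - <<'E'
from h import *
from bench import imaging
S=imaging.snapshot("top");T=imaging.snapshot("scene")
a=S["color"][120:280,220:430,::-1]; b=T["color"][100:300,230:430,::-1]
a=cv2.resize(a,(400,305),interpolation=cv2.INTER_CUBIC);b=cv2.resize(b,(400,400),interpolation=cv2.INTER_CUBIC)
im=np.zeros((400,800,3),np.uint8);im[:305,:400]=a;im[:,400:]=b
cv2.imwrite("pics/c6.png",cv2.convertScaleAbs(im,alpha=1.6))
yaw=np.radians(-11.95);C=np.array([544.1,104.6])
for e in(0,.03,.06):
  W=[]
  for x in(22,-22):
    r,n=285,8;y=-130+r*np.cos(e)-n*np.sin(e); z=135+r*np.sin(e)+n*np.cos(e)
    W.append([*(C+np.array([[np.cos(yaw),-np.sin(yaw)],[np.sin(yaw),np.cos(yaw)]])@[x,y]),z])
  print(e,((proj(T,W)-[230,100])*2+[400,0]).round().tolist(),((proj(S,W)-[220,120])*1.905).round().tolist())
E
```

```text
clock: 19.27
eef_pos: [527.9, 302.1, 287.6]
orientation: [-54.5, 89.9, -156.4]
ft_force: [0.9, -0.1, -0.3]
opening: -0.004
clock: 20.4
eef_pos: [448.2, 461.9, 288.0]
orientation: [-59.7, 90.0, -161.5]
ft_force: [-1.0, 0.1, -0.1]
opening: 0.005
0 [[716.0, 77.0], [686.0, 62.0]] [[18.0, 95.0], [9.0, 130.0]]
0.03 [[717.0, 72.0], [687.0, 56.0]] [[17.0, 94.0], [8.0, 129.0]]
0.06 [[717.0, 66.0], [687.0, 51.0]] [[16.0, 93.0], [7.0, 129.0]]
```

View pics/c6.png

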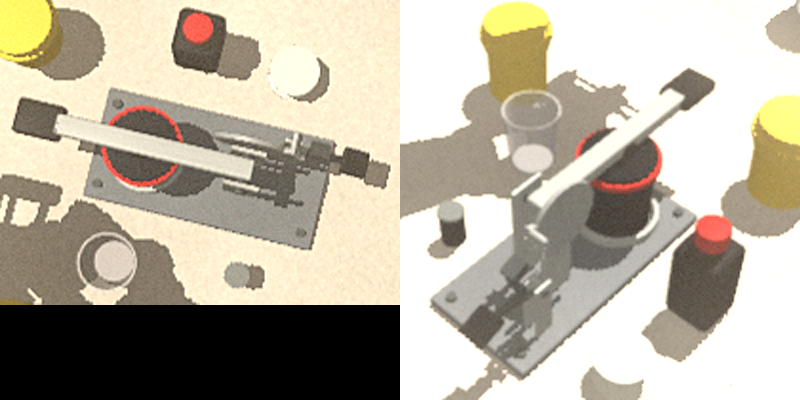

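```bash
python3 -c "
from bench import manip
print(manip.close_job())"
```

```text
the job is handed in; nothing more can be done
None
```

I pressed the pawl free by its thumb tab and left it there. Then I pushed the raised arm down by its paddle to its stop, backed the gripper off, and handed the job in at about 20 s of robot time. `close_job()` gives no verdict, so the checks below are my own.

- **Pawl:** before I started on the arm, the tab sat where I'd expect at about 0.36 rad, fully pressed. It was still down in the last picture.
- **Arm:** the paddle met a hard stop with the fingertips at z ≈ 142 mm; the paddle top should be at 143 mm when level. The force rose to 47 N there, on the fingertips only. In the last picture the paddle's far corners lie within about 0.03 rad of level. They sit about 5 px (in the enlarged crop) below where I predicted for level, and nearly all of that matches an image offset I had already seen at the tab.
- **Lid:** I didn't measure it directly. I take it to be home because the arm is level and at its stop, and I felt the resistance of the lid (about 8 N) on the way down.
- **Surroundings:** the tank stands in its collar, and the bottle, beaker, reel and canister look unmoved by eye. The robot is touching nothing.

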